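Clamp the reference nozzle and hold the sprung vent flap at the index

ROBOT

A 6-joint arm with a two-finger parallel gripper is mounted at the origin on the work surface. World frame = base frame: x ahead of the robot, y to its left, z up, the work surface at z = 0. Lengths are in m, angles in rad, forces in N, time in s.
With the tool pointing down it reaches from about 0.4 to 0.825 m from the base axis. Payload 7 kg.
Tool frame: the origin (TCP) lies between the finger pads; the fingertips stand 22 mm ahead of it and the grasp point (between the pads) lies 3 mm ahead of it; z points along the fingers, y is the direction in which the jaws open and shut (so a half turn about z gives the same grasp; the last joint's range is limited). The gripper opens to 88 mm and grips with 3 to 60 N. Pads are 19 mm wide; open, the fingers measure 130 mm over their backs; the gripper's body (78 mm by 193 mm) begins 47 mm behind the grasp point.
Start: joints at [1.609, 0.359, 0.012, 0, -1.224, -0.288], TCP at [0.167, 0.654, 0.249] pointing down, gripper open.
Joint ranges: [-3.07, 3.07], [-1.43, 2.12], [-1.02, 1.25], [-3.03, 1.67], [-3.05, -0], [-3.03, 3.03]. Speed limits (rad/s): [2.39, 2.39, 3.01, 3.14, 3.14, 3.14].

INTERFACE

Orientations are given as [roll, pitch, yaw] about the fixed x, y, z axes, in that order (R = Rz(yaw) Ry(pitch) Rx(roll)).
In Python, from station import * gives the robot as it stands. The module is installed in compiled form; this text tells all that it offers.
- The arm moves only by the tool move_arm, never from a script. Its argument "rows" is a list of rows, each an object with "delta_rot": the turn, a rotation vector about the world's x, y, z in degrees, a list of three; "delta_pos": the shift along the world's x, y, z in cm, a list of three; "hand": the finger opening in cm, from 0 to 8.76. A call has exactly 10 rows; each row shifts and turns the commanded pose from where the row before left it; what a row does not reach is not made up. A row lasts 1/10 s, in which the tool goes at most 50 mm and 8.59 degrees, less where a joint would pass 70% of its speed; a pose out of reach is approached as far as the arm can. A call is refused whole if a number of a shift passes 5 or a number of a turn 8.59, either way. A call with a gripper value outside its range is refused whole. The fingers move at their own pace and stop on an object; "force" is the grip in N (left out, the last holds). Time passes only in rows, so rows that do not move let the fingers close, or fill a call up. It gives the time, the measured TCP pose, the force and the opening at its end, in the units of the state.
- get_state(): the state, without advancing time (a new reading comes with each control period).
- grab_frame(name): name is "scene" or "top"; returns the picture (420x560x3 uint8, blue, green, red); there is no depth.
- camera_info(name): a dict with "camera_matrix" (3x3 intrinsics, pixels), "dist" ([k1, k2, p1, p2, k3] as OpenCV has them; the pictures are not rectified), "world_from_camera" (4x4, takes a point from camera to world coordinates). Camera axes: x right, y down, z forward; pixel columns grow to the right and rows downward; lengths in m; the calibration is good to about 2 mm. A picture is of the moment at which its call begins. camera_info takes no time and is no camera call.
- job_done(): hands the job in, once; it reports no verdict.
The state is a dict: "t": time; "q": joint angles; "qd": joint speeds; "joint_efforts": joint torques, N m; "eef_pos": TCP position; "ee_rot": TCP orientation; "force": force on the tool from outside, world axes, zero at the start; "moment": the same for the moment, N m; "width": finger opening in m.
Only numpy, scipy, OpenCV 4.12 (cv2) and the standard library are available. Lean on these libraries where they do the work, as an engineer would, in place of code of your own. Each camera call takes 0.05 s, during which the arm holds its last target.

TASK

Get the airtightness tester ready for a reading: turn the chuck's knurled sleeve clockwise, as far as it goes, so that its three jaws clamp the brass nozzle upright. Then lift the vent box's sprung flap by its bar handle until it is level with the index arm beside it, and hold it still there in the gripper: the program finishes while you are still holding the flap, nothing else propping it. Do not shift the index arm, and leave the other things on the case and table where they are.

Things in the scene. Friction and masses are not known exactly. Their poses are not given: they have to be found in the camera images.
- case: open aluminium instrument case, 320 (x) x 420 (y) x 85 mm high, fixed, its flat top panel carries the chuck and the vent box, one on each half and both square with it (same yaw: the case x axis is the vent box x axis); origin under its centre
- chuck_grip (a point): point on the axis of the upright chuck, at sleeve gripping height. Round knurled steel sleeve, 40 mm in diameter, from 22 mm below to 14 mm above this point; three dark jaws rise to 19 mm and the nozzle to 30 mm above it. Stands on an 80 mm square, 4 mm thick plate on the panel (32 mm below this point) of the fixed aluminium case
- sleeve (a joint): turn of the chuck sleeve (rad), growing clockwise seen from above, which tightens. 0 fully open, stop at 1.4. The three jaws close by 2.5 mm per rad and touch the nozzle at about 1.2; the rest up to the stop clamps it. Starts between 0 and 0.35, has about 0.15 N m of friction (more while clamping) and stays where it is left
- jaw0: one of the three jaws, 7 x 6 x 18 mm, coupled to the sleeve; origin on the chuck axis at the panel
- jaw1: second jaw, likewise
- jaw2: third jaw, likewise
- nozzle_center (a point): centre (half-way up) of the brass nozzle, a plain rod 10 mm in diameter and 58 mm long, 40 g, standing loose and upright in the middle of the chuck between the jaws; its z axis runs along it
- nozzle: the same nozzle; origin at the centre of its foot
- flap_hinge (a point): middle of the flap's hinge axis on the vent box, a grey box 150 x 140 x 35 mm on the case's panel, beside the chuck (either may be on the left). Axis 38 mm above the panel. Axes of the vent box: y along the hinge, -x from the hinge along the shut flap to its handle, z up. Fixed
- flap (a joint): opening angle of the flap (rad), 0 shut, up to 1.3; opening lifts the handle. Aluminium plate 150 x 138 x 6 mm, 150 g; a spring pulls it shut with 0.4 N m when shut and 0.5 N m more per rad (3 to 6 N at the handle). It snaps shut when let go
- flap_bar (a point): middle of the flap's handle: round steel bar, 12 mm in diameter, 90 mm long, parallel to the hinge; bent ends lead down to the flap's free edge. Flap shut: 170 mm from the hinge along the vent's -x, 28 mm above the hinge axis, 25 mm above the flap, 20 mm in front of its free edge. Axes turn with the flap, x in its plane
- index (a joint): angle the index arm is set to (rad), measured as for the flap: the flap is at the mark when joint flap equals joint index. Between 0.45 and 0.85, differs from run to run. Held by its own friction
- index_tip (a point): middle of the round tip of the index arm, a thin dark steel arm 118 mm long that swings about the flap's hinge axis beside the flap's -y edge, by an arc-shaped scale. Tip 112 mm from the hinge axis, 84 mm to -y of the flap's middle. x runs along the arm: parallel to the flap's x when the flap is at the mark
- tape_roll: bystander: roll of tape, 54 mm across, 20 mm high, near the back edge of the case's panel
- pencil: bystander: flat pencil 120 mm long, at the back edge of the panel
- screwdriver: bystander: screwdriver on the table, to the right of the case
- mug: bystander: steel mug 80 mm across, 90 mm high, left of the case
- tape_measure: bystander: black tape measure 70 x 65 x 38 mm, left of the case
- offcut: bystander: wooden offcut 100 x 45 x 30 mm, right of the case

How it is judged:
On the way, in this order (a step that is already met when the one before it is completed fails the run):
1. the three jaws clamp the upright nozzle while the flap is still shut (contact force between each of jaw0, jaw1, jaw2 and nozzle above 1.5 N and angle between nozzle_center's own z axis and vertical below 0.12 rad and horizontal distance between nozzle_center and chuck_grip below 0.005 m and value of joint flap below 0.15 rad), for 0.2 s.
2. the flap is lifted level with the index arm (angle between the x axis of flap_bar and the x axis of index_tip, either way round below 0.08 rad and value of joint flap above 0.3 rad), for 0.2 s.
At the end, for the whole second after the job is handed in: Each jaw presses the nozzle with over 1.5 N; nozzle within 0.12 rad of upright and 5 mm of the chuck axis; flap within 0.08 rad of the index arm, over 0.3 rad open, slower than 0.05 rad/s, touched by the fingers with over 1.5 N and by no loose thing (0.3 N) (all of step 2 and velocity of joint flap between -0.05 and 0.05 rad/s and contact force between the fingers and flap above 1.5 N and contact force between flap and tape_roll below 0.3 N and contact force between flap and pencil below 0.3 N and contact force between flap and screwdriver below 0.3 N and contact force between flap and mug below 0.3 N and contact force between flap and tape_measure below 0.3 N and contact force between flap and offcut below 0.3 N and contact force between flap and nozzle below 0.3 N and contact force between each of jaw0, jaw1, jaw2 and nozzle above 1.5 N and angle between nozzle_center's own z axis and vertical below 0.12 rad and horizontal distance between nozzle_center and chuck_grip below 0.005 m); the arm keeps its last pose, push and grip.
It fails at once if the index arm is shifted (tip more than 8 mm) (distance of index_tip from where it was at the start of the episode above 0.008 m).
It fails at once if one of the bystanders is moved more than 30 mm (distance of any of tape_roll, pencil, screwdriver, mug, tape_measure, offcut from where it was at the start of the episode above 0.03 m).
It also fails if it takes over 51 s, if anything falls off the work surface, if the arm or the gripper's body presses on something with over 40 N, if the wrist force passes 120 N, or if a joint passes its speed limit or range.

## Working session

There is one attempt and no reset: what is moved stays moved. The work goes in short steps, Python scripts to look and compute and a tool call to move; the robot and the scene stay as the last step left them, time stands still between calls to the robot, and variables do not carry over. Pictures are saved under pics/ and viewed, and the job is handed in when it is done.

Besides the shell and the picture viewer there is one more tool, called by a JSON object that holds its "api" and its "payload", one argument or row to a line. move_arm: Moves the arm, as the interface text tells. Its arguments: {"type":"object","properties":{"rows":{"type":"array"},"force":{"type":"number"}},"required":["rows"]}

```bash
mkdir -p pics; python3 - <<'E'
from station import *
import cv2
for n in ("scene","top"):
    cv2.imwrite(f"pics/{n}0.png",grab_frame(n))
    i=camera_info(n);print(n,i["camera_matrix"],i["dist"],i["world_from_camera"])
print(get_state())
E
```

```text
scene [[511.70862973   0.         266.95607419]
 [  0.         511.70862973 207.33426375]
 [  0.           0.           1.        ]] [0.0089037 0.        0.        0.        0.       ] [[ 0.58445671  0.50456057 -0.6354754   1.38113794]
 [ 0.81137904 -0.37173189  0.45108697 -0.53441463]
 [-0.00862577 -0.77925222 -0.62665107  0.88927061]
 [ 0.          0.          0.          1.        ]]
top [[544.47254125   0.         280.04324554]
 [  0.         544.47254125 208.00147191]
 [  0.           0.           1.        ]] [-0.12717736  0.          0.          0.          0.        ] [[-2.72950303e-02 -9.90885225e-01  1.31914565e-01  3.92353432e-01]
 [-9.99612440e-01  2.77783997e-02  1.82507538e-03  1.44813062e-03]
 [-5.47281573e-03 -1.31813624e-01 -9.91259409e-01  1.75307726e+00]
 [ 0.00000000e+00  0.00000000e+00  0.00000000e+00  1.00000000e+00]]
{'t': 0.1, 'q': array([ 1.60909098e+00,  3.59371066e-01,  1.11534843e-02, -2.97206890e-04,
       -1.22409280e+00, -2.88080871e-01]), 'qd': array([-0.00056082, -0.00216186,  0.00241738, -0.00080721,  0.00074152,
       -0.00082798]), 'joint_efforts': array([-1.18311578e-03, -5.84163415e+01,  2.93753314e+01,  7.01555327e+00,
        1.01800580e-02, -5.05971423e-05]), 'eef_pos': array([0.16679733, 0.65365647, 0.24768361]), 'ee_rot': array([ 3.14006161e+00, -1.62308288e-04, -2.49887300e-01]), 'force': array([ 0.30596074, -0.22338321,  0.38348763]), 'moment': array([-0.00037841, -0.00551653, -0.02515255]), 'width': 0.08752600514333152}
```

View pics/scene0.png

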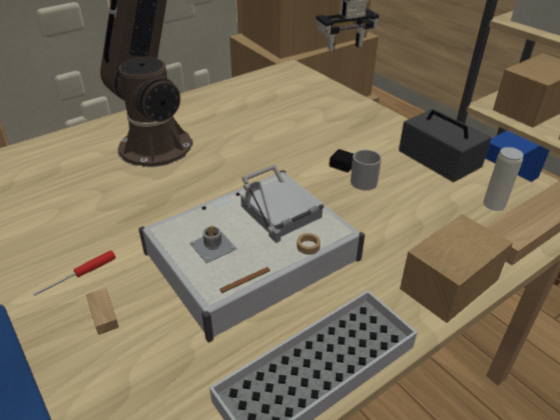

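View pics/top0.png

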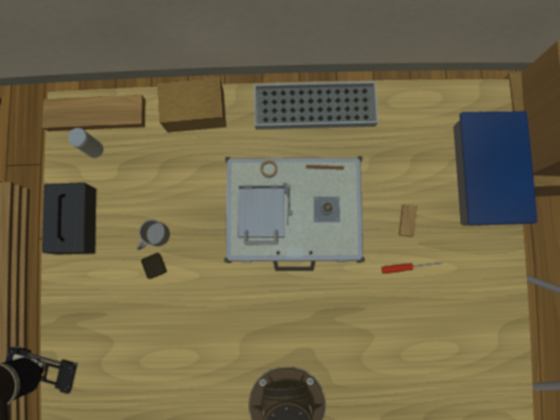

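The top view shows the chuck at about (327,209), the vent box at (262,212) with its bar at (262,237), and the index arm at (290,200). I'll enlarge both views.

```bash
python3 - <<'E'
import cv2
a=cv2.imread("pics/top0.png")[145:275,215:375]
cv2.imwrite("pics/topz.png",cv2.resize(a,None,fx=5,fy=4.5 if 0 else 4.6,interpolation=cv2.INTER_CUBIC)) if 0 else cv2.imwrite("pics/topz.png",cv2.resize(a,None,fx=4.5,fy=4.5,interpolation=cv2.INTER_CUBIC))
b=cv2.imread("pics/scene0.png")[155:305,180:370]
cv2.imwrite("pics/scenez.png",cv2.resize(b,None,fx=4,fy=4,interpolation=cv2.INTER_CUBIC))
E
```

```text
(no output)
```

View pics/topz.png

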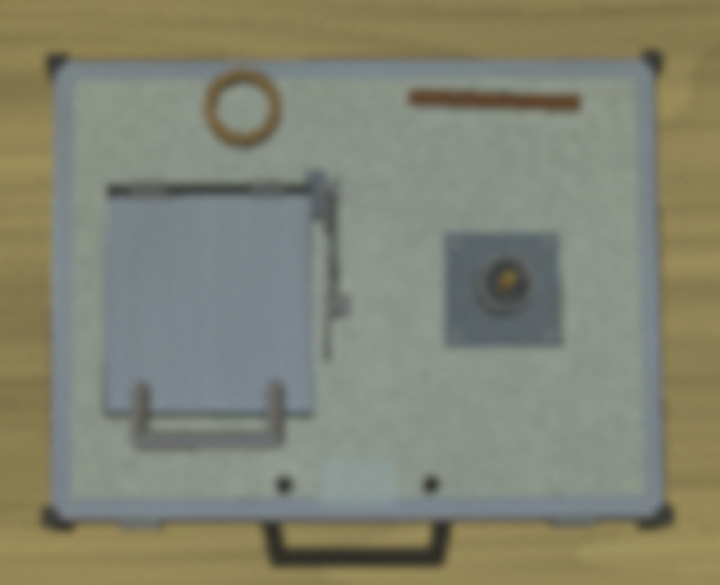

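View pics/scenez.png

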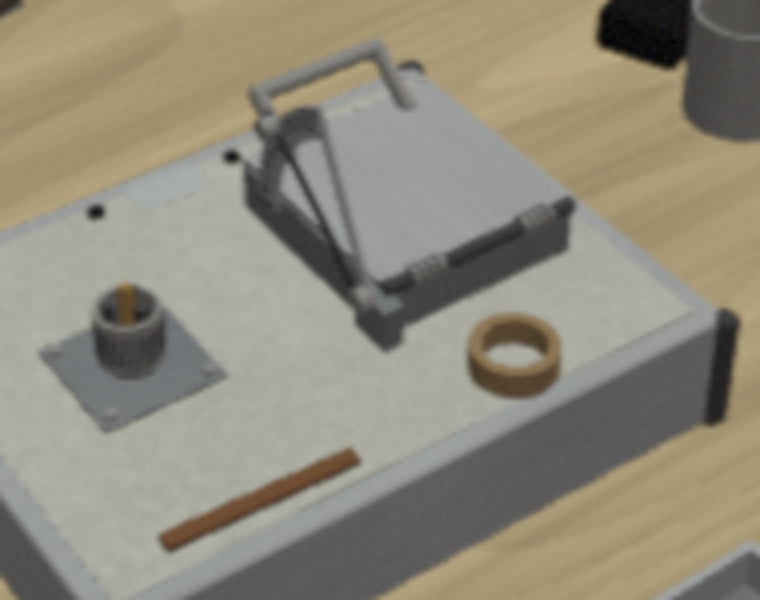

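```bash
cat > h.py <<'E'
from station import *
import cv2, numpy as np
I={n:camera_info(n) for n in("scene","top")}
OFF={"scene":(180,155,4.),"top":(215,145,4.5)}
def un(n,z):
    x,y,s=OFF[n]; return ((z[0]+.5)/s-.5+x,(z[1]+.5)/s-.5+y)
def ray(n,p):
    i=I[n]; u=cv2.undistortPoints(np.array([[p]],float),np.array(i["camera_matrix"]),np.array(i["dist"]))[0,0]
    T=np.array(i["world_from_camera"]); d=T[:3,:3]@[u[0],u[1],1]; return T[:3,3],d/np.linalg.norm(d)
def tri(ps,pt):
    (a,d),(b,e)=ray("scene",ps),ray("top",pt)
    s=np.linalg.lstsq(np.c_[d,-e],b-a,rcond=None)[0]
    P,Q=a+s[0]*d,b+s[1]*e; return (P+Q)/2,np.linalg.norm(P-Q)
def onz(n,p,z):
    a,d=ray(n,p); return a+d*(z-a[2])/d[2]
def proj(n,P):
    i=I[n];T=np.linalg.inv(np.array(i["world_from_camera"]))
    return cv2.projectPoints(np.array([P],float),cv2.Rodrigues(T[:3,:3])[0],T[:3,3],np.array(i["camera_matrix"]),np.array(i["dist"]))[0][0,0]
E
python3 - <<'E'
from h import *
np.set_printoptions(precision=4,suppress=True)
for k,s,t in [("sleeve top",(128,309),(503,284)),("nozzle top",(125,287),(508,279)),("bar -y",(258,95),(282,440)),("bar +y",(377,47),(137,440)),
 ("hinge -y",(365,290),(310,189)),("hinge +y",(570,203),(108,189)),("indextip",(268,125),(327,358)),("plate c",(133,367),(503,290))]:
    print(k,*tri(un("scene",s),un("top",t)))
for z in((444,234),(560,234),(563,346),(445,346),(50,68),(655,65),(668,515),(52,515)): print(z,onz("top",un("top",z),.087))
E
```

```text
sleeve top [ 0.6054 -0.136   0.1262] 0.001685288262599667
nozzle top [ 0.6065 -0.1376  0.1441] 0.0007834387899990549
bar -y [0.5047 0.017  0.1506] 0.0038282130555900118
bar +y [0.5062 0.1101 0.1499] 0.0005221735653601524
hinge -y [ 0.6712 -0.0129  0.1238] 0.011877750371366048
hinge +y [0.6777 0.1279 0.124 ] 0.001544193506266409
indextip [ 0.5567 -0.0121  0.1709] 0.007709936574291664
plate c [ 0.6072 -0.1386  0.0843] 0.00018208415083319947
(444, 234) [ 0.6468 -0.0993  0.087 ]
(560, 234) [ 0.6445 -0.1792  0.087 ]
(563, 346) [ 0.567  -0.1781  0.087 ]
(445, 346) [ 0.5693 -0.0973  0.087 ]
(50, 68) [0.7714 0.1705 0.087 ]
(655, 65) [ 0.7617 -0.2507  0.087 ]
(668, 515) [ 0.4495 -0.245   0.087 ]
(52, 515) [0.4613 0.1735 0.087 ]
```

```bash
python3 - <<'E'
from h import *
a=cv2.imread("pics/top0.png")[178:238,270:305]
b=cv2.imread("pics/scene0.png")[170:250,230:290]
cv2.imwrite("pics/zz.png",np.hstack([cv2.resize(a,(350,600),interpolation=cv2.INTER_CUBIC),cv2.resize(b,(450,600),interpolation=cv2.INTER_CUBIC)]))
yaw=-.022
X=np.array([np.cos(yaw),np.sin(yaw),0]);Y=np.array([-np.sin(yaw),np.cos(yaw),0]);Z=np.array([0,0,1.])
bar=np.array([.5055,.0635,.151]);H=bar+.17*X-.028*Z
print(H)
# predicted tip pixels vs angle, in zz.png coordinates
for th in np.arange(.45,.86,.1):
    P=H-.084*Y+.112*(-np.cos(th)*X+np.sin(th)*Z)
    t=proj("top",P);s=proj("scene",P)
    print(round(th,2),P.round(3),((t-[270,178]+.5)*10-.5).round(),((s-[230,170]+.5)*7.5-.5+[350,0]).round())
P=H-.084*Y
print(((proj("top",P)-[270,178]+.5)*10).round(),((proj("scene",P)-[230,170]+.5)*7.5+[350,0]).round())
E
```

```text
[0.67545886 0.0597603  0.123     ]
0.45 [ 0.573 -0.022  0.172] [198. 404.] [468. 157.]
0.55 [ 0.578 -0.022  0.182] [198. 382.] [476. 140.]
0.65 [ 0.584 -0.022  0.191] [198. 356.] [487. 126.]
0.75 [ 0.592 -0.022  0.199] [198. 328.] [499. 115.]
0.85 [ 0.6   -0.023  0.207] [199. 296.] [512. 107.]
[194.  92.] [654. 451.]
```

View pics/zz.png

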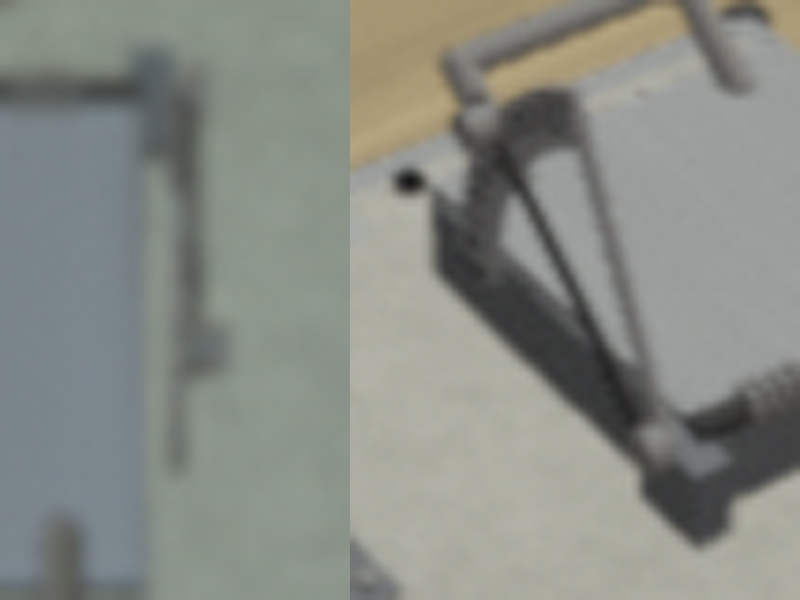

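```bash
python3 - <<'E'
from h import *
yaw=-.022
X=np.array([np.cos(yaw),np.sin(yaw),0]);Y=np.array([-np.sin(yaw),np.cos(yaw),0]);Z=np.array([0,0,1.])
H=np.array([.6755,.0598,.123])
P,r=tri(((477.5-350)/7.5-.5+230,122.5/7.5-.5+170),(208.5/10-.5+270,350.5/10-.5+178))
d=P-H;x,y,z=-d@X,d@Y,d@Z
print(P,r,x,y,z,np.hypot(x,z),np.arctan2(z,x))
# direction of dark arm in scene: from tip to pivot, intersect with plane y=-84
def plane(n,p,yy):
    a,D=ray(n,p);return a+D*((H+yy*Y-a)@Y)/(D@Y)
for yy in(-.08,-.084,-.088):
    A=[plane("scene",((u-350)/7.5-.5+230,v/7.5-.5+170),yy) for u,v in((477,122),(508,160),(640,415),(657,445))]
    for Q in A:print(yy,Q.round(4),np.hypot((H-Q)@X,(Q-H)@Z).round(4),np.arctan2((Q-H)@Z,(H-Q)@X).round(3))
E
```

```text
[ 0.58539809 -0.02555144  0.19448255] 0.0011916640828128105 0.08820252275596371 -0.08731286584028322 0.07148255096993295 0.1135316700911484 0.6810723925262495
-0.08 [ 0.5721 -0.0179  0.1834] 0.1182 0.536
-0.08 [ 0.5895 -0.0183  0.1794] 0.1014 0.589
-0.08 [ 0.6603 -0.0199  0.1258] 0.0137 0.205
-0.08 [ 0.6693 -0.0201  0.1201] 0.0053 -0.575
-0.084 [ 0.5786 -0.0221  0.189 ] 0.1158 0.607
-0.084 [ 0.5958 -0.0225  0.185 ] 0.0995 0.673
-0.084 [ 0.6661 -0.024   0.1319] 0.0117 0.867
-0.084 [ 0.675  -0.0242  0.1263] 0.0036 1.966
-0.088 [ 0.5851 -0.0262  0.1947] 0.1139 0.681
-0.088 [ 0.6022 -0.0266  0.1907] 0.0984 0.759
-0.088 [ 0.6719 -0.0281  0.138 ] 0.0151 1.458
-0.088 [ 0.6807 -0.0283  0.1325] 0.0119 2.219
```

The sleeve axis measures about (0.6065, −0.138) and the panel about z = 0.085, which agrees with the sizes given. The bar is at about (0.5055, 0.0635, 0.151), and the index is at about 0.67 rad. I'll move over the chuck first.

{"api": "move_arm", "payload": {
  "rows": [
    {"delta_pos": [2.2,-3.96,0],"delta_rot": [0,0,-1.3],"hand": 8.7},
    {"delta_pos": [2.2,-3.96,0],"delta_rot": [0,0,-1.3],"hand": 8.7},
    {"delta_pos": [2.2,-3.96,0],"delta_rot": [0,0,-1.3],"hand": 8.7},
    {"delta_pos": [2.2,-3.96,0],"delta_rot": [0,0,-1.3],"hand": 8.7},
    {"delta_pos": [2.2,-3.96,0],"delta_rot": [0,0,-1.3],"hand": 8.7},
    {"delta_pos": [2.2,-3.96,0],"delta_rot": [0,0,-1.3],"hand": 8.7},
    {"delta_pos": [2.2,-3.96,0],"delta_rot": [0,0,-1.3],"hand": 8.7},
    {"delta_pos": [2.2,-3.96,0],"delta_rot": [0,0,-1.3],"hand": 8.7},
    {"delta_pos": [2.2,-3.96,0],"delta_rot": [0,0,-1.3],"hand": 8.7},
    {"delta_pos": [2.2,-3.96,0],"delta_rot": [0,0,-1.3],"hand": 8.7}
  ],
  "force": 40
}}

```text
t: 1.1
eef_pos: [0.3872, 0.2562, 0.2485]
ee_rot: [-3.141, 0.0, -0.477]
force: [1.3, 0.2, -0.1]
width: 0.0868
```

{"api": "move_arm", "payload": {
  "rows": [
    {"delta_pos": [2.2,-3.96,0],"delta_rot": [0,0,-1.3],"hand": 8.7},
    {"delta_pos": [2.2,-3.96,0],"delta_rot": [0,0,-1.3],"hand": 8.7},
    {"delta_pos": [2.2,-3.96,0],"delta_rot": [0,0,-1.3],"hand": 8.7},
    {"delta_pos": [2.2,-3.96,0],"delta_rot": [0,0,-1.3],"hand": 8.7},
    {"delta_pos": [2.2,-3.96,0],"delta_rot": [0,0,-1.3],"hand": 8.7},
    {"delta_pos": [2.2,-3.96,0],"delta_rot": [0,0,-1.3],"hand": 8.7},
    {"delta_pos": [2.2,-3.96,0],"delta_rot": [0,0,-1.3],"hand": 8.7},
    {"delta_pos": [2.2,-3.96,0],"delta_rot": [0,0,-1.3],"hand": 8.7},
    {"delta_pos": [2.2,-3.96,0],"delta_rot": [0,0,-1.3],"hand": 8.7},
    {"delta_pos": [0,0,0],"delta_rot": [0,0,0],"hand": 8.7}
  ]
}}

```text
t: 2.1
eef_pos: [0.5862, -0.1025, 0.2472]
ee_rot: [3.14, 0.001, -0.686]
force: [-0.4, -0.1, -1.4]
width: 0.087
```

{"api": "move_arm", "payload": {
  "rows": [
    {"delta_pos": [1.0,-1.8,0],"delta_rot": [0,0,0],"hand": 8.7},
    {"delta_pos": [1.03,-1.75,0],"delta_rot": [0,0,0],"hand": 8.7},
    {"delta_pos": [0,0,0],"delta_rot": [0,0,0],"hand": 8.7},
    {"delta_pos": [0,0,-2],"delta_rot": [0,0,0],"hand": 8.7},
    {"delta_pos": [0,0,-2],"delta_rot": [0,0,0],"hand": 8.7},
    {"delta_pos": [0,0,-2],"delta_rot": [0,0,0],"hand": 8.7},
    {"delta_pos": [0,0,-1],"delta_rot": [0,0,0],"hand": 8.7},
    {"delta_pos": [0,0,0],"delta_rot": [0,0,0],"hand": 8.7},
    {"delta_pos": [0,0,0],"delta_rot": [0,0,0],"hand": 8.7},
    {"delta_pos": [0,0,0],"delta_rot": [0,0,0],"hand": 8.7}
  ]
}}

```text
t: 3.1
eef_pos: [0.6058, -0.1338, 0.1798]
ee_rot: [-3.141, -0.001, -0.681]
force: [0.0, -0.7, -0.2]
width: 0.0869
```

```bash
python3 - <<'E'
from h import *
s=get_state();print(s["q"].round(3),s["eef_pos"].round(4),s["ee_rot"].round(3))
b=grab_frame("scene")[120:300,150:360];cv2.imwrite("pics/s1.png",cv2.resize(b,None,fx=3.3,fy=3.3,interpolation=cv2.INTER_CUBIC))
E
```

```text
[ 0.097  0.32  -0.209  0.    -1.04   0.793] [ 0.6058 -0.1338  0.1798] [-3.141e+00 -1.000e-03 -6.810e-01]
```

View pics/s1.png

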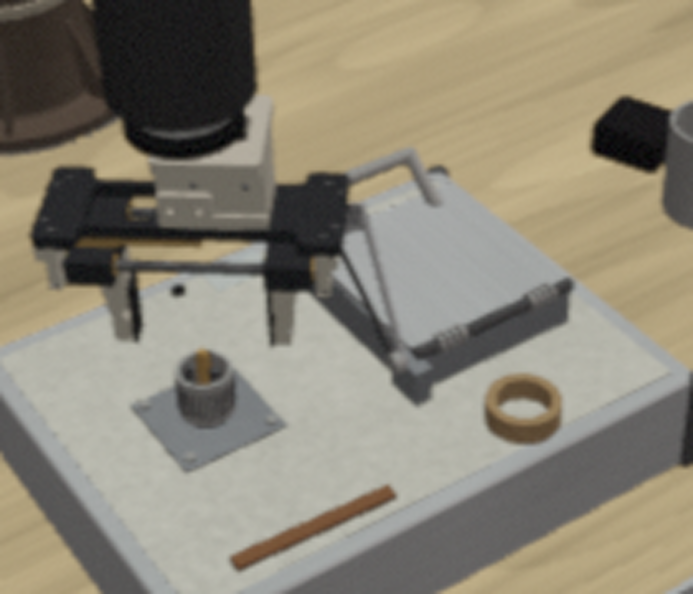

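{"api": "move_arm", "payload": {
  "rows": [
    {"delta_pos": [0.07,-0.42,0],"delta_rot": [0,0,0],"hand": 8.7},
    {"delta_pos": [0,0,-1],"delta_rot": [0,0,0],"hand": 8.7},
    {"delta_pos": [0,0,-1],"delta_rot": [0,0,0],"hand": 8.7},
    {"delta_pos": [0,0,-1],"delta_rot": [0,0,0],"hand": 8.7},
    {"delta_pos": [0,0,-1],"delta_rot": [0,0,0],"hand": 8.7},
    {"delta_pos": [0,0,-1],"delta_rot": [0,0,0],"hand": 8.7},
    {"delta_pos": [0,0,-1],"delta_rot": [0,0,0],"hand": 8.7},
    {"delta_pos": [0,0,0],"delta_rot": [0,0,0],"hand": 8.7},
    {"delta_pos": [0,0,0],"delta_rot": [0,0,0],"hand": 8.7},
    {"delta_pos": [0,0,0],"delta_rot": [0,0,0],"hand": 8.7}
  ]
}}

```text
t: 4.15
eef_pos: [0.6063, -0.1381, 0.119]
ee_rot: [-3.141, -0.001, -0.681]
force: [-0.1, 0.1, 0.1]
width: 0.0871
```

{"api": "move_arm", "payload": {
  "rows": [
    {"delta_pos": [0,0,0],"delta_rot": [0,0,0],"hand": 5.0},
    {"delta_pos": [0,0,0],"delta_rot": [0,0,0],"hand": 4.6},
    {"delta_pos": [0,0,0],"delta_rot": [0,0,0],"hand": 4.4},
    {"delta_pos": [0,0,0],"delta_rot": [0,0,0],"hand": 4.2},
    {"delta_pos": [0,0,0],"delta_rot": [0,0,0],"hand": 4.0},
    {"delta_pos": [0,0,0],"delta_rot": [0,0,0],"hand": 3.8},
    {"delta_pos": [0,0,0],"delta_rot": [0,0,0],"hand": 3.5},
    {"delta_pos": [0,0,0],"delta_rot": [0,0,0],"hand": 3.5},
    {"delta_pos": [0,0,0],"delta_rot": [0,0,0],"hand": 3.5},
    {"delta_pos": [0,0,0],"delta_rot": [0,0,0],"hand": 3.5}
  ],
  "force": 20
}}

```text
t: 5.15
eef_pos: [0.606, -0.138, 0.1186]
ee_rot: [-3.141, -0.0, -0.681]
force: [-0.2, -0.2, -0.6]
width: 0.0396
```

```bash
python3 - <<'E'
from h import *
s=get_state()
for k in("eef_pos","ee_rot","force","moment","width"):print(k,np.round(s[k],4))
E
```

```text
eef_pos [ 0.606  -0.138   0.1186]
ee_rot [-3.1414e+00 -1.0000e-04 -6.8080e-01]
force [-0.1531 -0.2087 -0.5612]
moment [ 0.3657 -0.1008  0.1386]
width 0.0396
```

Gripped at 39.6 mm (the sleeve is 40 mm) with almost no side force. Next I turn it clockwise.

{"api": "move_arm", "payload": {
  "rows": [
    {"delta_pos": [0,0,0],"delta_rot": [0,0,0],"hand": 3.0},
    {"delta_pos": [0,0,0],"delta_rot": [0,0,0],"hand": 3.0},
    {"delta_pos": [0,0,0],"delta_rot": [0,0,-5],"hand": 3.0},
    {"delta_pos": [0,0,0],"delta_rot": [0,0,-5],"hand": 3.0},
    {"delta_pos": [0,0,0],"delta_rot": [0,0,-5],"hand": 3.0},
    {"delta_pos": [0,0,0],"delta_rot": [0,0,-5],"hand": 3.0},
    {"delta_pos": [0,0,0],"delta_rot": [0,0,-5],"hand": 3.0},
    {"delta_pos": [0,0,0],"delta_rot": [0,0,-5],"hand": 3.0},
    {"delta_pos": [0,0,0],"delta_rot": [0,0,-5],"hand": 3.0},
    {"delta_pos": [0,0,0],"delta_rot": [0,0,-5],"hand": 3.0}
  ],
  "force": 45
}}

```text
t: 6.15
eef_pos: [0.6062, -0.1378, 0.1186]
ee_rot: [-3.141, 0.0, -1.382]
force: [1.2, 2.1, -0.7]
width: 0.039
```

```bash
cat > st.py <<'E'
from h import *
s=get_state()
for k in("t","q","eef_pos","ee_rot","force","moment","width"):print(k,np.round(s[k],4))
E
python3 st.py
```

```text
t 6.15
q [ 9.000e-02  3.810e-01 -2.747e-01 -2.000e-04 -9.146e-01  9.850e-02]
eef_pos [ 0.6062 -0.1378  0.1186]
ee_rot [-3.1410e+00  1.0000e-04 -1.3824e+00]
force [ 1.1771  2.0695 -0.6873]
moment [ 0.7327 -0.4159  0.2006]
width 0.039
```

{"api": "move_arm", "payload": {
  "rows": [
    {"delta_pos": [0,0,0],"delta_rot": [0,0,-2],"hand": 3.0},
    {"delta_pos": [0,0,0],"delta_rot": [0,0,-2],"hand": 3.0},
    {"delta_pos": [0,0,0],"delta_rot": [0,0,-2],"hand": 3.0},
    {"delta_pos": [0,0,0],"delta_rot": [0,0,-2],"hand": 3.0},
    {"delta_pos": [0,0,0],"delta_rot": [0,0,-2],"hand": 3.0},
    {"delta_pos": [0,0,0],"delta_rot": [0,0,-2],"hand": 3.0},
    {"delta_pos": [0,0,0],"delta_rot": [0,0,-2],"hand": 3.0},
    {"delta_pos": [0,0,0],"delta_rot": [0,0,-2],"hand": 3.0},
    {"delta_pos": [0,0,0],"delta_rot": [0,0,-2],"hand": 3.0},
    {"delta_pos": [0,0,0],"delta_rot": [0,0,-2],"hand": 3.0}
  ]
}}

```text
t: 7.15
eef_pos: [0.6063, -0.1378, 0.1186]
ee_rot: [-3.141, 0.0, -1.729]
force: [1.4, 1.7, -2.4]
width: 0.0392
```

```bash
python3 st.py
```

```text
t 7.15
q [ 8.990e-02  3.810e-01 -2.746e-01 -2.000e-04 -9.144e-01 -2.484e-01]
eef_pos [ 0.6063 -0.1378  0.1186]
ee_rot [-3.1409e+00  4.0000e-04 -1.7294e+00]
force [ 1.4143  1.7472 -2.369 ]
moment [ 0.7598 -0.6015  0.0945]
width 0.0392
```

{"api": "move_arm", "payload": {
  "rows": [
    {"delta_pos": [0,0,0],"delta_rot": [0,0,-1.5],"hand": 3.0},
    {"delta_pos": [0,0,0],"delta_rot": [0,0,-1.5],"hand": 3.0},
    {"delta_pos": [0,0,0],"delta_rot": [0,0,-1.5],"hand": 3.0},
    {"delta_pos": [0,0,0],"delta_rot": [0,0,-1.5],"hand": 3.0},
    {"delta_pos": [0,0,0],"delta_rot": [0,0,-1.5],"hand": 3.0},
    {"delta_pos": [0,0,0],"delta_rot": [0,0,-1.5],"hand": 3.0},
    {"delta_pos": [0,0,0],"delta_rot": [0,0,-1.5],"hand": 3.0},
    {"delta_pos": [0,0,0],"delta_rot": [0,0,-1.5],"hand": 3.0},
    {"delta_pos": [0,0,0],"delta_rot": [0,0,0],"hand": 3.0},
    {"delta_pos": [0,0,0],"delta_rot": [0,0,0],"hand": 3.0}
  ]
}}

```text
t: 8.15
eef_pos: [0.6063, -0.1381, 0.1187]
ee_rot: [-3.141, 0.0, -1.937]
force: [4.9, -0.3, -3.5]
width: 0.0389
```

```bash
python3 st.py
```

```text
t 8.15
q [ 8.970e-02  3.809e-01 -2.746e-01  3.000e-04 -9.147e-01 -4.562e-01]
eef_pos [ 0.6063 -0.1381  0.1187]
ee_rot [-3.1409e+00  1.0000e-04 -1.9371e+00]
force [ 4.8981 -0.3452 -3.5284]
moment [ 0.395  -1.8985  1.4519]
width 0.0389
```

{"api": "move_arm", "payload": {
  "rows": [
    {"delta_pos": [0,0,0],"delta_rot": [0,0,0],"hand": 2.5},
    {"delta_pos": [0,0,0],"delta_rot": [0,0,0],"hand": 2.5},
    {"delta_pos": [0,0,0],"delta_rot": [0,0,-1],"hand": 2.5},
    {"delta_pos": [0,0,0],"delta_rot": [0,0,-1],"hand": 2.5},
    {"delta_pos": [0,0,0],"delta_rot": [0,0,-1],"hand": 2.5},
    {"delta_pos": [0,0,0],"delta_rot": [0,0,-1],"hand": 2.5},
    {"delta_pos": [0,0,0],"delta_rot": [0,0,0],"hand": 2.5},
    {"delta_pos": [0,0,0],"delta_rot": [0,0,0],"hand": 2.5},
    {"delta_pos": [0,0,0],"delta_rot": [0,0,0],"hand": 2.5},
    {"delta_pos": [0,0,0],"delta_rot": [0,0,0],"hand": 2.5}
  ],
  "force": 60
}}

```text
t: 9.15
eef_pos: [0.6062, -0.1382, 0.1188]
ee_rot: [-3.141, 0.0, -2.007]
force: [4.8, 0.3, -1.9]
width: 0.0389
```

```bash
python3 st.py
```

```text
t 9.15
q [ 8.970e-02  3.807e-01 -2.746e-01  3.000e-04 -9.148e-01 -5.261e-01]
eef_pos [ 0.6062 -0.1382  0.1188]
ee_rot [-3.1408e+00  1.0000e-04 -2.0071e+00]
force [ 4.833   0.2992 -1.8879]
moment [ 0.2572 -1.9414  1.8608]
width 0.0389
```

{"api": "move_arm", "payload": {
  "rows": [
    {"delta_pos": [0,0,0],"delta_rot": [0,0,-1],"hand": 2.5},
    {"delta_pos": [0,0,0],"delta_rot": [0,0,-1],"hand": 2.5},
    {"delta_pos": [0,0,0],"delta_rot": [0,0,-1],"hand": 2.5},
    {"delta_pos": [0,0,0],"delta_rot": [0,0,-1],"hand": 2.5},
    {"delta_pos": [0,0,0],"delta_rot": [0,0,-1],"hand": 2.5},
    {"delta_pos": [0,0,0],"delta_rot": [0,0,-1],"hand": 2.5},
    {"delta_pos": [0,0,0],"delta_rot": [0,0,0],"hand": 2.5},
    {"delta_pos": [0,0,0],"delta_rot": [0,0,0],"hand": 2.5},
    {"delta_pos": [0,0,0],"delta_rot": [0,0,0],"hand": 2.5},
    {"delta_pos": [0,0,0],"delta_rot": [0,0,0],"hand": 2.5}
  ]
}}

```text
t: 10.15
eef_pos: [0.6062, -0.1382, 0.1189]
ee_rot: [-3.141, 0.0, -2.113]
force: [4.1, 0.3, -0.1]
width: 0.0394
```

```bash
python3 st.py
```

```text
t 10.15
q [ 8.960e-02  3.806e-01 -2.744e-01  2.000e-04 -9.149e-01 -6.316e-01]
eef_pos [ 0.6062 -0.1382  0.1189]
ee_rot [-3.1408e+00  4.0000e-04 -2.1126e+00]
force [ 4.0796  0.3009 -0.0841]
moment [ 0.173  -1.9158  1.4581]
width 0.0394
```

Torque rose to 1.86 N·m, then fell as the grip slipped, so the sleeve is probably at its stop. To confirm, I'll regrip 20° back and see whether it resists straight away.

{"api": "move_arm", "payload": {
  "rows": [
    {"delta_pos": [0,0,0],"delta_rot": [0,0,0],"hand": 6},
    {"delta_pos": [0,0,0],"delta_rot": [0,0,0],"hand": 6},
    {"delta_pos": [0,0,0],"delta_rot": [0,0,0],"hand": 6},
    {"delta_pos": [0,0,0],"delta_rot": [0,0,7],"hand": 6},
    {"delta_pos": [0,0,0],"delta_rot": [0,0,7],"hand": 6},
    {"delta_pos": [0,0,0],"delta_rot": [0,0,7],"hand": 6},
    {"delta_pos": [0,0,0],"delta_rot": [0,0,0],"hand": 6},
    {"delta_pos": [0,0,0],"delta_rot": [0,0,0],"hand": 4.5},
    {"delta_pos": [0,0,0],"delta_rot": [0,0,0],"hand": 3.5},
    {"delta_pos": [0,0,0],"delta_rot": [0,0,0],"hand": 3}
  ]
}}

```text
t: 11.15
eef_pos: [0.6057, -0.1381, 0.1185]
ee_rot: [3.141, -0.0, -1.747]
force: [-0.2, 1.0, 0.3]
width: 0.0414
```

{"api": "move_arm", "payload": {
  "rows": [
    {"delta_pos": [0,0,0],"delta_rot": [0,0,0],"hand": 2.5},
    {"delta_pos": [0,0,0],"delta_rot": [0,0,0],"hand": 2.5},
    {"delta_pos": [0,0,0],"delta_rot": [0,0,0],"hand": 2.5},
    {"delta_pos": [0,0,0],"delta_rot": [0,0,-1],"hand": 2.5},
    {"delta_pos": [0,0,0],"delta_rot": [0,0,-1],"hand": 2.5},
    {"delta_pos": [0,0,0],"delta_rot": [0,0,-1],"hand": 2.5},
    {"delta_pos": [0,0,0],"delta_rot": [0,0,0],"hand": 2.5},
    {"delta_pos": [0,0,0],"delta_rot": [0,0,0],"hand": 2.5},
    {"delta_pos": [0,0,0],"delta_rot": [0,0,0],"hand": 2.5},
    {"delta_pos": [0,0,0],"delta_rot": [0,0,0],"hand": 2.5}
  ]
}}

```text
t: 12.15
eef_pos: [0.6063, -0.1378, 0.1186]
ee_rot: [-3.141, 0.0, -1.797]
force: [4.8, 0.6, -4.7]
width: 0.0387
```

```bash
python3 st.py
```

```text
t 12.15
q [ 9.010e-02  3.809e-01 -2.746e-01 -2.000e-04 -9.145e-01 -3.165e-01]
eef_pos [ 0.6063 -0.1378  0.1186]
ee_rot [-3.1409e+00  4.0000e-04 -1.7974e+00]
force [ 4.7695  0.6314 -4.6833]
moment [ 0.5775 -1.7191  1.9452]
width 0.0387
```

It resisted at once, with 1.95 N·m within 3°, so the sleeve is at its stop. I'll release it and rise clear.

{"api": "move_arm", "payload": {
  "rows": [
    {"delta_pos": [0,0,0],"delta_rot": [0,0,0],"hand": 8},
    {"delta_pos": [0,0,0],"delta_rot": [0,0,0],"hand": 8},
    {"delta_pos": [0,0,0],"delta_rot": [0,0,0],"hand": 8},
    {"delta_pos": [0,0,1],"delta_rot": [0,0,0],"hand": 8},
    {"delta_pos": [0,0,2],"delta_rot": [0,0,0],"hand": 8},
    {"delta_pos": [0,0,3],"delta_rot": [0,0,0],"hand": 8},
    {"delta_pos": [0,0,3.5],"delta_rot": [0,0,3],"hand": 8},
    {"delta_pos": [0,0,3.5],"delta_rot": [0,0,3],"hand": 8},
    {"delta_pos": [0,0,2],"delta_rot": [0,0,3],"hand": 7},
    {"delta_pos": [0,0,1],"delta_rot": [0,0,2.5],"hand": 6}
  ]
}}

```text
t: 13.15
eef_pos: [0.6064, -0.1384, 0.2824]
ee_rot: [-3.137, -0.0, -1.596]
force: [-0.4, 0.2, -0.9]
width: 0.0695
```

```bash
python3 st.py; python3 - <<'E'
from h import *
f=grab_frame("scene");b=f[155:305,180:370];cv2.imwrite("pics/s2.png",cv2.resize(b,None,fx=4,fy=4,interpolation=cv2.INTER_CUBIC))
E
```

```text
t 13.15
q [ 8.9500e-02  2.5050e-01 -6.3700e-02  5.0000e-04 -1.2524e+00 -1.1440e-01]
eef_pos [ 0.6064 -0.1384  0.2824]
ee_rot [-3.1374 -0.     -1.5956]
force [-0.4182  0.2107 -0.854 ]
moment [ 0.1203 -0.0587  0.0427]
width 0.0695
```

View pics/s2.png

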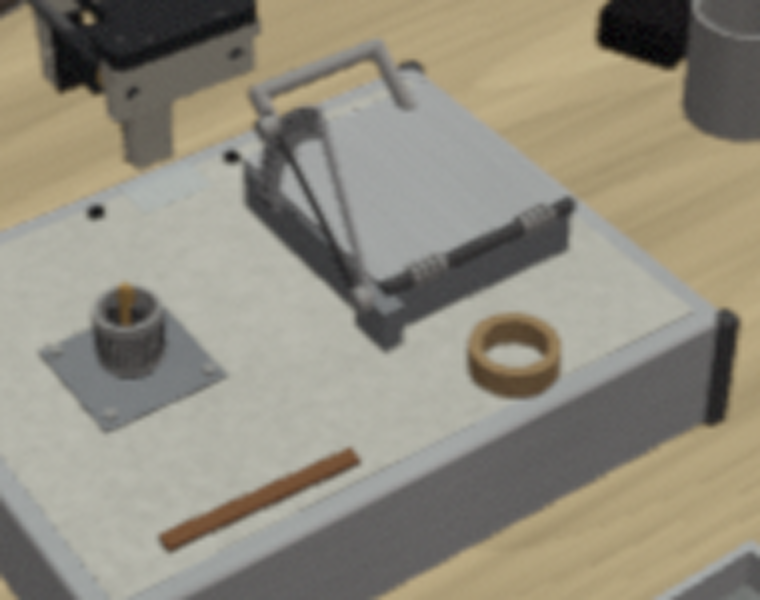

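The nozzle stands upright in the jaws, and the index arm and flap haven't moved. Next I go over the bar.

{"api": "move_arm", "payload": {
  "rows": [
    {"delta_pos": [-1.68,3.37,0],"delta_rot": [0,0,0],"hand": 6},
    {"delta_pos": [-1.68,3.37,0],"delta_rot": [0,0,0],"hand": 6},
    {"delta_pos": [-1.68,3.37,0],"delta_rot": [0,0,0],"hand": 6},
    {"delta_pos": [-1.68,3.37,0],"delta_rot": [0,0,0],"hand": 6},
    {"delta_pos": [-1.68,3.37,0],"delta_rot": [0,0,0],"hand": 6},
    {"delta_pos": [-1.69,3.35,0],"delta_rot": [0,0,0],"hand": 6},
    {"delta_pos": [0,0,-2],"delta_rot": [0,0,0],"hand": 6},
    {"delta_pos": [0,0,-3],"delta_rot": [0,0,0],"hand": 6},
    {"delta_pos": [0,0,-2],"delta_rot": [0,0,0],"hand": 6},
    {"delta_pos": [0,0,0],"delta_rot": [0,0,0],"hand": 6}
  ]
}}

```text
t: 14.2
eef_pos: [0.5029, 0.0632, 0.2061]
ee_rot: [3.137, -0.002, -1.599]
force: [-0.4, -0.4, 0.6]
width: 0.0597
```

```bash
python3 st.py; python3 - <<'E'
from h import *
f=grab_frame("scene");b=f[130:280,180:370];cv2.imwrite("pics/s3.png",cv2.resize(b,None,fx=4,fy=4,interpolation=cv2.INTER_CUBIC))
E
```

```text
t 14.2
q [ 5.1250e-01  1.1830e-01 -4.1040e-01 -1.0000e-03 -1.0472e+00 -5.3980e-01]
eef_pos [0.5029 0.0632 0.2061]
ee_rot [ 3.1367e+00 -1.9000e-03 -1.5986e+00]
force [-0.426  -0.4496  0.5509]
moment [ 0.1097 -0.022   0.0048]
width 0.0597
```

View pics/s3.png

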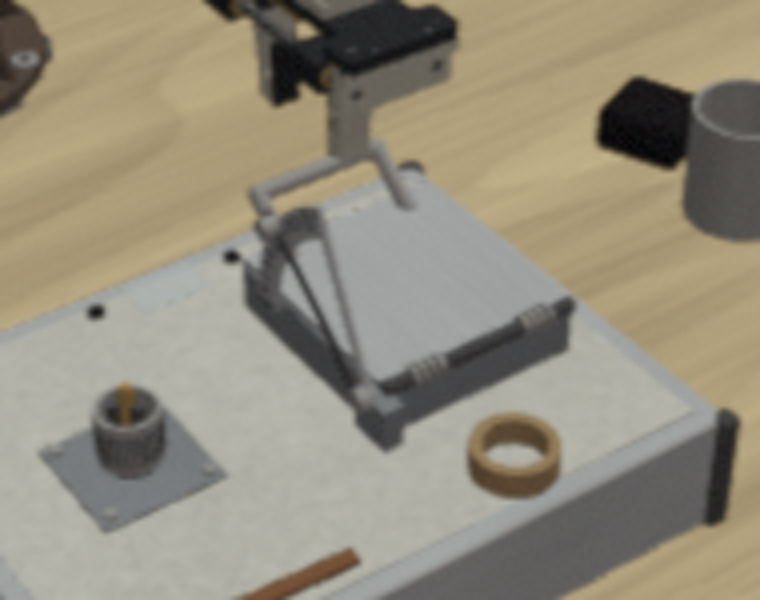

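{"api": "move_arm", "payload": {
  "rows": [
    {"delta_pos": [0.25,0,0],"delta_rot": [0,0,0],"hand": 6},
    {"delta_pos": [0,0,-1.5],"delta_rot": [0,0,0],"hand": 6},
    {"delta_pos": [0,0,-1.5],"delta_rot": [0,0,0],"hand": 6},
    {"delta_pos": [0,0,-1],"delta_rot": [0,0,0],"hand": 6},
    {"delta_pos": [0,0,-0.9],"delta_rot": [0,0,0],"hand": 6},
    {"delta_pos": [0,0,0],"delta_rot": [0,0,0],"hand": 6},
    {"delta_pos": [0,0,0],"delta_rot": [0,0,0],"hand": 3},
    {"delta_pos": [0,0,0],"delta_rot": [0,0,0],"hand": 2},
    {"delta_pos": [0,0,0],"delta_rot": [0,0,0],"hand": 1.5},
    {"delta_pos": [0,0,0],"delta_rot": [0,0,0],"hand": 1.2}
  ],
  "force": 20
}}

```text
t: 15.25
eef_pos: [0.5077, 0.064, 0.1599]
ee_rot: [-3.141, 0.0, -1.597]
force: [0.4, -0.3, 0.1]
width: 0.0339
```

{"api": "move_arm", "payload": {
  "rows": [
    {"delta_pos": [0,0,0],"delta_rot": [0,0,0],"hand": 1},
    {"delta_pos": [0,0,0],"delta_rot": [0,0,0],"hand": 0.8},
    {"delta_pos": [0,0,0],"delta_rot": [0,0,0],"hand": 0.6},
    {"delta_pos": [0,0,0],"delta_rot": [0,0,0],"hand": 0.6},
    {"delta_pos": [0,0,0],"delta_rot": [0,0,0],"hand": 0.6},
    {"delta_pos": [0,0,0],"delta_rot": [0,0,0],"hand": 0.6},
    {"delta_pos": [0,0,0],"delta_rot": [0,0,0],"hand": 0.6},
    {"delta_pos": [0,0,0],"delta_rot": [0,0,0],"hand": 0.6},
    {"delta_pos": [0,0,0],"delta_rot": [0,0,0],"hand": 0.6},
    {"delta_pos": [0,0,0],"delta_rot": [0,0,0],"hand": 0.6}
  ]
}}

```text
t: 16.25
eef_pos: [0.5042, 0.0638, 0.1589]
ee_rot: [3.136, -0.001, -1.598]
force: [-12.9, 5.0, 7.8]
width: 0.0113
```

```bash
python3 st.py
```

```text
t 16.25
q [ 0.5108  0.1688 -0.4699 -0.0032 -0.9373 -0.5361]
eef_pos [0.5042 0.0638 0.1589]
ee_rot [ 3.1358e+00 -5.0000e-04 -1.5980e+00]
force [-12.8709   4.9781   7.8403]
moment [ 2.0537  4.9639 -0.0272]
width 0.0113
```

Gripped the bar (width 11.3 mm), about 3 mm off in x. I'll work out the lift arc, with a relaxing shift at the start.

```bash
python3 - <<'E'
import numpy as np
t=np.linspace(0,.66,19)
x=-.17*np.cos(t)+.028*np.sin(t);z=.17*np.sin(t)+.028*np.cos(t)
for i,(a,b) in enumerate(zip(np.diff(x)*100,np.diff(z)*100)):print(i,round(t[i+1],3),round(a,2),round(-.022*a,3),round(b,2))
E
```

```text
0 0.037 0.11 -0.003 0.62
1 0.073 0.14 -0.003 0.62
2 0.11 0.16 -0.004 0.61
3 0.147 0.18 -0.004 0.61
4 0.183 0.2 -0.004 0.6
5 0.22 0.23 -0.005 0.59
6 0.257 0.25 -0.005 0.58
7 0.293 0.27 -0.006 0.57
8 0.33 0.29 -0.006 0.56
9 0.367 0.31 -0.007 0.55
10 0.403 0.33 -0.007 0.54
11 0.44 0.35 -0.008 0.53
12 0.477 0.37 -0.008 0.51
13 0.513 0.39 -0.009 0.5
14 0.55 0.4 -0.009 0.49
15 0.587 0.42 -0.009 0.47
16 0.623 0.44 -0.01 0.45
17 0.66 0.46 -0.01 0.44
```

{"api": "move_arm", "payload": {
  "rows": [
    {"delta_pos": [-0.3,0,0],"delta_rot": [0,0,0],"hand": 0.5},
    {"delta_pos": [0,0,0],"delta_rot": [0,0,0],"hand": 0.5},
    {"delta_pos": [0.11,0,0.62],"delta_rot": [0,0,0],"hand": 0.5},
    {"delta_pos": [0.14,0,0.62],"delta_rot": [0,0,0],"hand": 0.5},
    {"delta_pos": [0.16,0,0.61],"delta_rot": [0,0,0],"hand": 0.5},
    {"delta_pos": [0.18,0,0.61],"delta_rot": [0,0,0],"hand": 0.5},
    {"delta_pos": [0.2,-0.02,0.6],"delta_rot": [0,0,0],"hand": 0.5},
    {"delta_pos": [0.23,0,0.59],"delta_rot": [0,0,0],"hand": 0.5},
    {"delta_pos": [0.25,0,0.58],"delta_rot": [0,0,0],"hand": 0.5},
    {"delta_pos": [0.27,-0.01,0.57],"delta_rot": [0,0,0],"hand": 0.5}
  ],
  "force": 30
}}

```text
t: 17.25
eef_pos: [0.5188, 0.0635, 0.2076]
ee_rot: [3.139, -0.0, -1.598]
force: [-6.4, 3.8, -2.9]
width: 0.0111
```

```bash
python3 st.py; python3 - <<'E'
from h import *
f=grab_frame("scene");b=f[130:280,180:370];cv2.imwrite("pics/s4.png",cv2.resize(b,None,fx=4,fy=4,interpolation=cv2.INTER_CUBIC))
E
```

```text
t 17.25
q [ 0.4968  0.1418 -0.3785 -0.0013 -1.0527 -0.5229]
eef_pos [0.5188 0.0635 0.2076]
ee_rot [ 3.1391e+00 -1.0000e-04 -1.5976e+00]
force [-6.3711  3.7876 -2.8549]
moment [1.4267 2.5249 0.0399]
width 0.0111
```

View pics/s4.png

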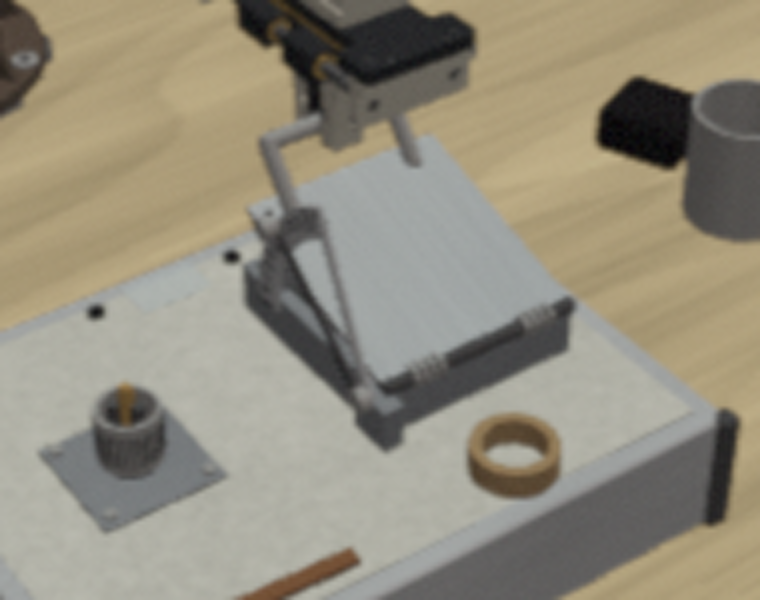

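The flap is lifting with the bar held, at about 0.3 rad. I'll continue the arc.

{"api": "move_arm", "payload": {
  "rows": [
    {"delta_pos": [0.27,0,0.56],"delta_rot": [0,0,0],"hand": 0.5},
    {"delta_pos": [0.3,0,0.55],"delta_rot": [0,0,0],"hand": 0.5},
    {"delta_pos": [0.32,-0.02,0.54],"delta_rot": [0,0,0],"hand": 0.5},
    {"delta_pos": [0.34,0,0.53],"delta_rot": [0,0,0],"hand": 0.5},
    {"delta_pos": [0.36,-0.02,0.51],"delta_rot": [0,0,0],"hand": 0.5},
    {"delta_pos": [0.38,0,0.5],"delta_rot": [0,0,0],"hand": 0.5},
    {"delta_pos": [0.4,-0.02,0.49],"delta_rot": [0,0,0],"hand": 0.5},
    {"delta_pos": [0.42,0,0.47],"delta_rot": [0,0,0],"hand": 0.5},
    {"delta_pos": [0,0,0],"delta_rot": [0,0,0],"hand": 0.5},
    {"delta_pos": [0,0,0],"delta_rot": [0,0,0],"hand": 0.5}
  ]
}}

```text
t: 18.3
eef_pos: [0.5457, 0.0629, 0.2495]
ee_rot: [3.138, -0.0, -1.597]
force: [-13.1, 3.9, 4.0]
width: 0.0111
```

```bash
python3 st.py; python3 - <<'E'
from h import *
f=grab_frame("scene");cv2.imwrite("pics/s5raw.png",f);b=f[120:260,210:370];cv2.imwrite("pics/s5.png",cv2.resize(b,None,fx=4.2,fy=4.2,interpolation=cv2.INTER_CUBIC))
f=grab_frame("top");cv2.imwrite("pics/t5raw.png",f);b=f[145:275,215:375];cv2.imwrite("pics/t5.png",cv2.resize(b,None,fx=4.5,fy=4.5,interpolation=cv2.INTER_CUBIC))
E
```

```text
t 18.3
q [ 0.4703  0.1541 -0.2621 -0.0019 -1.1581 -0.4961]
eef_pos [0.5457 0.0629 0.2495]
ee_rot [ 3.1377e+00 -1.0000e-04 -1.5974e+00]
force [-13.1205   3.8728   4.0393]
moment [ 1.7437  4.8534 -0.005 ]
width 0.0111
```

View pics/s5.png

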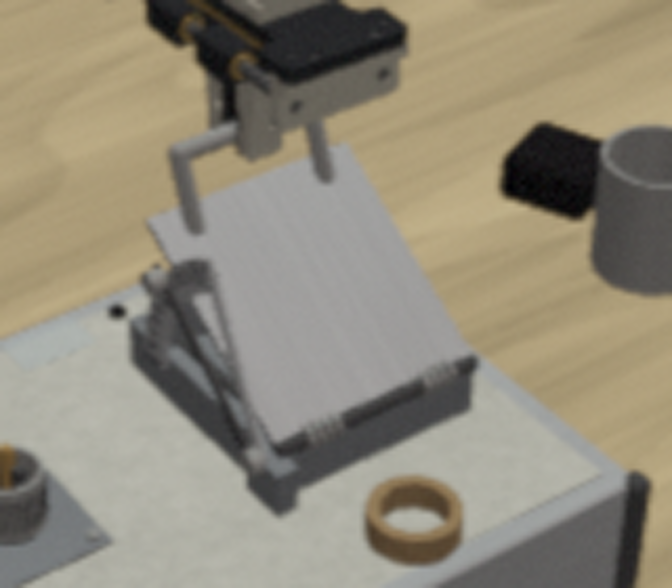

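View pics/t5.png

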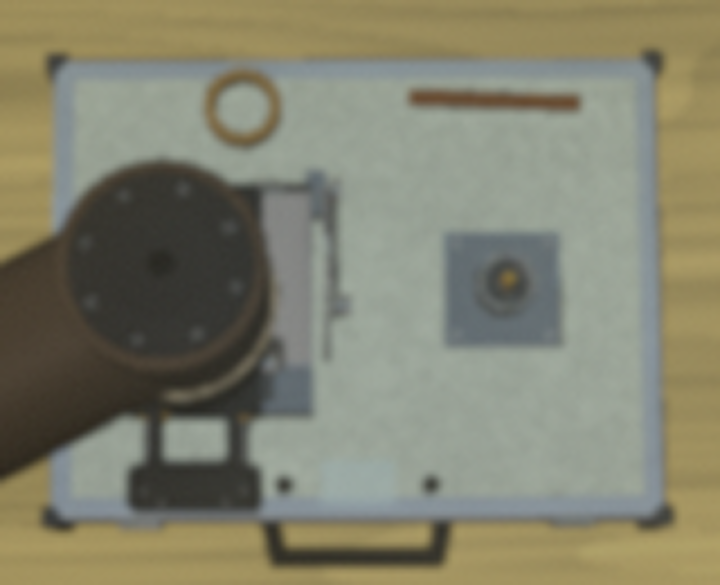

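The flap is at roughly 0.6 rad. I'll compare the slopes of the flap edge and the index arm in an enlarged scene view.

```bash
python3 - <<'E'
from h import *
f0=cv2.imread("pics/scene0.png")[175:240,235:285];f=cv2.imread("pics/s5raw.png")[165:235,235:285]
cv2.imwrite("pics/cmp.png",np.hstack([cv2.resize(x,(400,y),interpolation=cv2.INTER_CUBIC)[:520] for x,y in((f0,520),(f,560))]))
E
```

```text
(no output)
```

View pics/cmp.png

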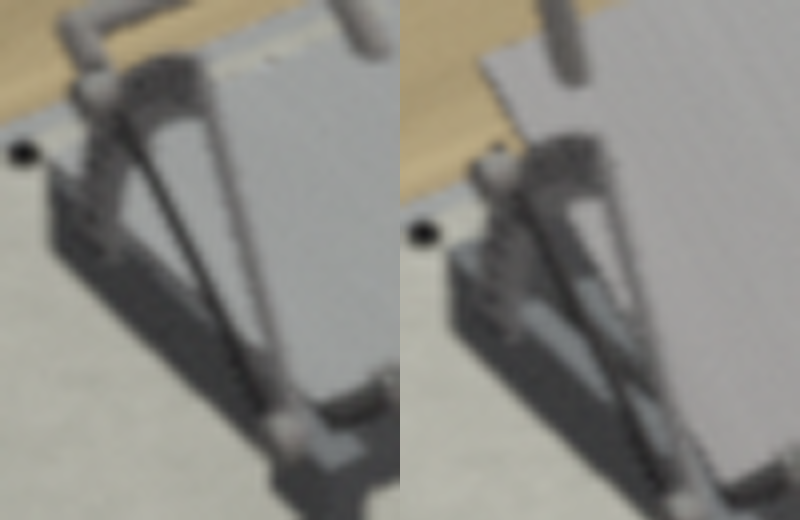

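```bash
python3 - <<'E'
from h import *
yaw=-.022
X=np.array([np.cos(yaw),np.sin(yaw),0]);Y=np.array([-np.sin(yaw),np.cos(yaw),0]);Z=np.array([0,0,1.])
H=np.array([.6745,.0598,.123])
def plane(p,yy,yo,x0):
    a,D=ray("scene",((p[0]-x0)/8-.5+235,p[1]/8-.5+yo));Q=a+D*((H+yy*Y-a)@Y)/(D@Y);d=Q-H
    return np.array([-d@X,d@Z])
def ang(p,q,yy,yo,x0):
    A,B=plane(p,yy,yo,x0),plane(q,yy,yo,x0);v=A-B;return np.arctan2(v[1],v[0]).round(3),A.round(4),B.round(4)
print("arm",ang((125,112),(265,410),-.08,175,0)); print("arm",ang((525,190),(665,488),-.08,165,400)); print("tip-pivot",ang((98,88),(285,432),-.087,175,0))
for c in((482,60),(480,57)):
  for q in((527,140),(715,480),(722,490)): print("flap",ang(c,q,-.069,165,400))
# predicted directions at thetas for flap edge px slope
for th in(.55,.6,.65,.7):
    pr=[]
    for r in(.15,.0):
        P=H-.069*Y-r*(np.cos(th)*X-np.sin(th)*Z)+.003*(np.sin(th)*X+np.cos(th)*Z)
        pr.append(((proj("scene",P)-[235,165]+.5)*8+[400,0]).round())
    print(th,pr)
E
```

```text
arm (np.float64(0.737), array([0.0848, 0.0621]), array([ 0.0147, -0.0015]))
arm (np.float64(0.737), array([0.0848, 0.0629]), array([ 0.0146, -0.0008]))
tip-pivot (np.float64(0.601), array([0.0877, 0.072 ]), array([-0.0055,  0.0081]))
flap (np.float64(0.573), array([0.1237, 0.0818]), array([0.1004, 0.0668]))
flap (np.float64(0.585), array([0.1237, 0.0818]), array([0.0054, 0.0033]))
flap (np.float64(0.58), array([0.1237, 0.0818]), array([0.0019, 0.002 ]))
flap (np.float64(0.566), array([0.1247, 0.0822]), array([0.1004, 0.0668]))
flap (np.float64(0.584), array([0.1247, 0.0822]), array([0.0054, 0.0033]))
flap (np.float64(0.579), array([0.1247, 0.0822]), array([0.0019, 0.002 ]))
0.55 [array([477.,  58.]), array([729., 495.])]
0.6 [array([484.,  47.]), array([729., 496.])]
0.65 [array([492.,  37.]), array([730., 496.])]
0.7 [array([500.,  29.]), array([730., 497.])]
```

```bash
python3 - <<'E'
from h import *
yaw=-.022
X=np.array([np.cos(yaw),np.sin(yaw),0]);Y=np.array([-np.sin(yaw),np.cos(yaw),0]);Z=np.array([0,0,1.])
H=np.array([.6745,.0598,.123])
g=cv2.cvtColor(cv2.imread("pics/scene0.png"),cv2.COLOR_BGR2GRAY).astype(float)
pts=[]
for r in range(191,216):
    c0=235+ (125+(265-125)*((r-175+.5)*8-112)/298)/8-.5
    c=np.arange(int(round(c0))-3,int(round(c0))+4);w=np.clip(np.percentile(g[r,c],60)-g[r,c],0,None);k=np.argmin(g[r,c])
    w[np.abs(np.arange(7)-k)>1.5]=0
    cc=(w*c).sum()/w.sum();pts.append((cc,r));
    if r%3==0: print(r,round(c0,1),round(cc,2),g[r,c].astype(int))
pts=np.array(pts,np.float32)
vx,vy,x0,y0=cv2.fitLine(pts,cv2.DIST_HUBER,0,.01,.01).ravel()
print(vx/vy)
P=[(x0+vx/vy*(r-y0),r) for r in(190,222)]
for yy in(-.076,-.08,-.084):
    q=[]
    for p in P:
        a,D=ray("scene",p);Q=a+D*((H+yy*Y-a)@Y)/(D@Y)-H;q.append(np.array([-Q@X,Q@Z]))
    v=q[0]-q[1];print(yy,q,np.arctan2(v[1],v[0]))
E
```

```text
192 251.8 250.06 [ 56  50  50  67  98 136 153]
195 253.2 252.13 [ 80  83  70  70 125 151 157]
198 254.6 254.16 [153 122  73  98 139 158 158]
201 256.0 255.77 [156 137  94  76 126 152 158]
204 257.4 257.14 [157 153 121  72 100 141 157]
207 258.8 258.78 [151 135  93  73 125 152 158]
210 260.2 260.1 [ 94 117 103  66  96 138 157]
213 261.6 261.06 [ 86  78  55  71 122 150 151]
0.50971186
-0.076 [array([0.09241572, 0.05142863]), array([ 0.0261329 , -0.00020037])] 0.6617543747028157
-0.08 [array([0.08595274, 0.05711862]), array([0.02019752, 0.00590058])] 0.6617543747028167
-0.084 [array([0.07948975, 0.06280861]), array([0.01426213, 0.01200152])] 0.661754374702817
```

Index from the arm-line fit is about 0.69 rad and the tip position agrees at 0.686. The flap is now about 0.585, so I'll raise it by 0.10 rad.

{"api": "move_arm", "payload": {
  "rows": [
    {"delta_pos": [0.25,0,0.3],"delta_rot": [0,0,0],"hand": 0.5},
    {"delta_pos": [0.27,-0.02,0.32],"delta_rot": [0,0,0],"hand": 0.5},
    {"delta_pos": [0.29,0,0.32],"delta_rot": [0,0,0],"hand": 0.5},
    {"delta_pos": [0.29,0,0.3],"delta_rot": [0,0,0],"hand": 0.5},
    {"delta_pos": [0,0,0],"delta_rot": [0,0,0],"hand": 0.5},
    {"delta_pos": [0,0,0],"delta_rot": [0,0,0],"hand": 0.5},
    {"delta_pos": [0,0,0],"delta_rot": [0,0,0],"hand": 0.5},
    {"delta_pos": [0,0,0],"delta_rot": [0,0,0],"hand": 0.5},
    {"delta_pos": [0,0,0],"delta_rot": [0,0,0],"hand": 0.5},
    {"delta_pos": [0,0,0],"delta_rot": [0,0,0],"hand": 0.5}
  ]
}}

```text
t: 19.4
eef_pos: [0.5572, 0.0627, 0.2619]
ee_rot: [3.139, -0.0, -1.597]
force: [-9.0, 2.7, 2.1]
width: 0.0111
```

```bash
python3 st.py; python3 - <<'E'
from h import *
f=grab_frame("scene");cv2.imwrite("pics/s6raw.png",f)
b=cv2.resize(f[160:235,230:330],(800,600),interpolation=cv2.INTER_CUBIC);cv2.imwrite("pics/s6.png",b)
E
```

```text
t 19.4
q [ 0.4603  0.1643 -0.2208 -0.0012 -1.1882 -0.4863]
eef_pos [0.5572 0.0627 0.2619]
ee_rot [ 3.1388e+00 -2.0000e-04 -1.5972e+00]
force [-9.0086  2.6781  2.1243]
moment [ 1.3025  3.7332 -0.046 ]
width 0.0111
```

View pics/s6.png

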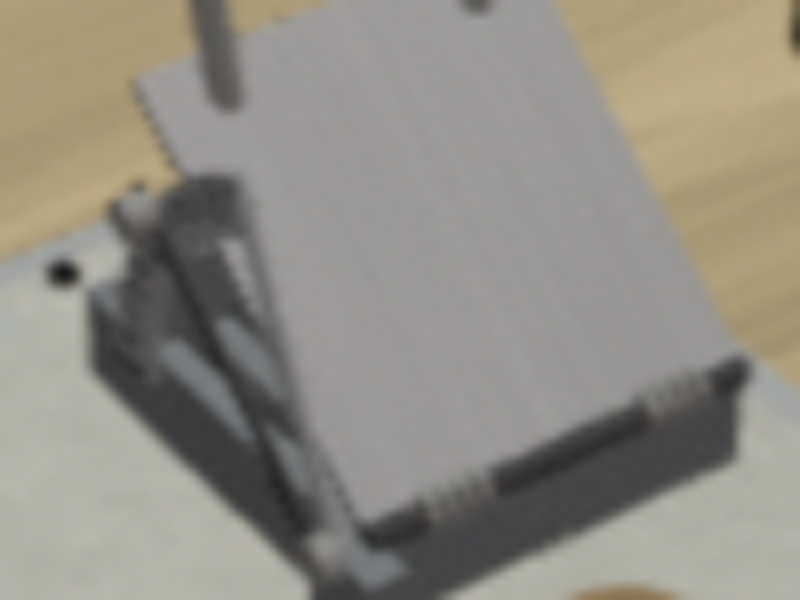

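The flap's −y edge runs from (137,83) to (357,528), slope 0.494, and the arm's slope is 0.495, so they look parallel. I'll hold for 1 s and check for drift.

{"api": "move_arm", "payload": {
  "rows": [
    {"delta_pos": [0,0,0],"delta_rot": [0,0,0],"hand": 0.5},
    {"delta_pos": [0,0,0],"delta_rot": [0,0,0],"hand": 0.5},
    {"delta_pos": [0,0,0],"delta_rot": [0,0,0],"hand": 0.5},
    {"delta_pos": [0,0,0],"delta_rot": [0,0,0],"hand": 0.5},
    {"delta_pos": [0,0,0],"delta_rot": [0,0,0],"hand": 0.5},
    {"delta_pos": [0,0,0],"delta_rot": [0,0,0],"hand": 0.5},
    {"delta_pos": [0,0,0],"delta_rot": [0,0,0],"hand": 0.5},
    {"delta_pos": [0,0,0],"delta_rot": [0,0,0],"hand": 0.5},
    {"delta_pos": [0,0,0],"delta_rot": [0,0,0],"hand": 0.5},
    {"delta_pos": [0,0,0],"delta_rot": [0,0,0],"hand": 0.5}
  ]
}}

```text
t: 20.45
eef_pos: [0.5572, 0.0627, 0.2619]
ee_rot: [3.139, -0.0, -1.597]
force: [-9.1, 4.0, 1.5]
width: 0.0111
```

```bash
python3 st.py; python3 - <<'E'
from h import *
yaw=-.022
X=np.array([np.cos(yaw),np.sin(yaw),0]);Y=np.array([-np.sin(yaw),np.cos(yaw),0]);Z=np.array([0,0,1.])
H=np.array([.6745,.0598,.123])
def ang(p,q,yy):
    r=[]
    for u,v in(p,q):
        a,D=ray("scene",(u/8-.5+230,v/8-.5+160));Q=a+D*((H+yy*Y-a)@Y)/(D@Y)-H;r.append([-Q@X,Q@Z])
    v=np.array(r[0])-r[1];return np.arctan2(v[1],v[0]).round(3),np.round(r,4).tolist()
print("-y edge",ang((137,83),(357,528),-.069)); print("+y edge",ang((555,0),(738,352),.069))
# arm, clean rows of the first picture
print("arm",ang(((254.16+.5-230)*8,(198.5-160)*8),((260.1+.5-230)*8,(210.5-160)*8),-.082))
f=grab_frame("scene");f0=cv2.imread("pics/scene0.png");s6=cv2.imread("pics/s6raw.png")
print(cv2.absdiff(f,s6)[150:300,180:370].mean())
t=cv2.imread("pics/zz.png");b=f[160:235,180:280]
cv2.imwrite("pics/s7.png",cv2.resize(f[150:300,170:370],(800,600),interpolation=cv2.INTER_CUBIC))
E
```

```text
t 20.45
q [ 0.4603  0.1643 -0.2208 -0.0012 -1.1883 -0.4863]
eef_pos [0.5572 0.0627 0.2619]
ee_rot [ 3.1389e+00 -2.0000e-04 -1.5972e+00]
force [-9.1164  3.9507  1.4788]
moment [ 1.2672  3.7631 -0.0606]
width 0.0111
-y edge (np.float64(0.693), [[0.1149, 0.0927], [0.0044, 0.001]])
+y edge (np.float64(0.673), [[0.0963, 0.0787], [0.0022, 0.0037]])
arm (np.float64(0.689), [[0.0655, 0.0476], [0.0417, 0.0279]])
0.844280701754386
```

View pics/s7.png

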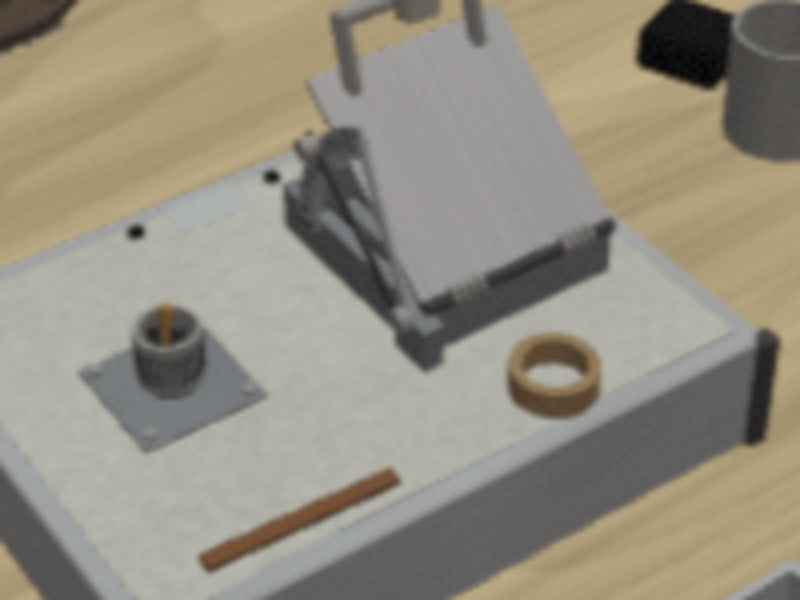

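The flap measures 0.67–0.69 rad and the arm 0.69. Nothing is drifting, the nozzle is upright at about (166,320), and the bystanders are in place. I'm handing in the job.

```bash
python3 -c "
from station import *
job_done()"
```

```text
the job is handed in; nothing more can be done
```

The chuck is clamped on the nozzle and the flap is held level with the index arm. I handed the job in at about 20.5 s of the 51 s, still gripping the bar.

- **Chuck:** I turned the sleeve clockwise until the grip slipped. After regripping 21° back it resisted at once (1.95 N·m within 3°), so I take it to be at its stop. The nozzle looks upright in the last picture. I could not measure the force of the jaws on it directly.
- **Flap:** I gripped the bar with the tool vertical and lifted it along the hinge arc. In the last check the flap edges measured 0.69 and 0.67 rad and the index arm 0.69 rad, well inside the 0.08 rad allowed.
- **Hold:** Over the last second held, the arm position did not change. Grip width is 11.1 mm at a 30 N grip setting.
- **Index arm and other things:** The index arm and the items on the case look unmoved. I did not re-check the ones on the table by measurement.
- **Disagreements:** Rougher readings of the index arm ranged from 0.60 to 0.74 rad. I trusted the line fit, which agreed with the tip position (0.68–0.69). The tool position put the flap at about 0.70 rad. A sideways force of about 9 N on the gripper remained from a slight grasp offset.

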